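Stand the toppled edge-dye bottle up in its bin

ROBOT

A 6-joint arm with a two-finger parallel gripper is mounted at the origin on the work surface. World frame = base frame: x ahead of the robot, y to its left, z up, the work surface at z = 0. Lengths are in mm, angles in rad, forces in N, time in s.
With the tool pointing down it reaches from about 300 to 1000 mm from the base axis. Payload 5.1 kg.
Tool frame: the origin (TCP) lies between the finger pads; the fingertips stand 14 mm ahead of it and the grasp point (between the pads) lies 5 mm behind it; y points along the fingers, z is the direction in which the jaws open and shut, and the axes are right-handed (so a half turn about y gives the same grasp; the last joint's range is limited). The gripper opens to 95 mm and grips with 3 to 60 N. Pads are 20 mm wide; open, the fingers measure 119 mm over their backs; the gripper's body (75 mm by 180 mm) begins 59 mm behind the grasp point.
Start: joints at [1.235, 0.124, 1.65, -0, 1.367, -0.083], TCP at [162.597, 629.322, 228.656] pointing down, gripper open.
Joint ranges: [-2.61, 2.61], [-1.02, 2.33], [0.03, 2.71], [-1.35, 4.49], [0.32, 2.68], [-2.91, 2.91]. Speed limits (rad/s): [2.57, 2.57, 3.14, 3.14, 3.14, 3.14].

INTERFACE

Orientations are given as a 3x3 rotation matrix whose columns are the frame's x, y, z axes.
In Python, from plant import env, effector, imaging, workorder, readout gives the robot as it stands. The module is installed in compiled form; this text tells all that it offers. Calls block until the motion is done:
- env.movep(position, orientation): joint-space move of the TCP to a pose.
- env.move_l(position, rate=150, rot=None): straight line of the TCP; rot=None keeps the orientation; rate is the mean speed in mm/s.
- env.set_joints(angles): joint-space move.
- effector.command_gripper(opening): finger opening in mm; the grip force is fixed at half the most; returns when the fingers have stopped.
- env.hold(seconds).
- env.ik(position, orientation): joint angles nearest the present ones, or None.
- imaging.snapshot(name): name is "scene" or "top"; returns (picture, depth): 420x560x3 uint8, red, green, blue; 420x560 float32, mm along the optical axis (not along the pixel's ray), 0 where there is no reading.
- imaging.camera_info(name): a dict with "K" (3x3 intrinsics, pixels), "origin" and "orientation" of the camera in the world. Camera axes: x right, y up, looking along -z (the intrinsics and any distortion apply to the point x, -y, -z); pixel columns grow to the right and rows downward; lengths in mm; the calibration is good to about 2 mm. A picture is of the moment at which its call begins. camera_info takes no time and is no camera call.
A pose or a line that the arm cannot do raises env.PlanningError and nothing moves.
- workorder.hand_in(): hands the job in, once; it reports no verdict.
Readings, each from a call of its own:
- readout.current_clock(): time.
- readout.current_qpos(): joint angles.
- readout.current_qvel(): joint speeds.
- readout.current_effort(): joint torques, N m.
- readout.current_tcp_pos(): TCP position.
- readout.current_orientation(): TCP orientation.
- readout.current_force(): force on the tool from outside, world axes, zero at the start.
- readout.current_moment(): the same for the moment, N m.
- readout.current_width(): finger opening in mm.
Only numpy, scipy, OpenCV 4.12 (cv2) and the standard library are available. Lean on these libraries where they do the work, as an engineer would, in place of code of your own. Each camera call takes 0.05 s, during which the arm holds its last target.

TASK

At the leatherworker's bench, two tall white bottles have toppled over inside their deep narrow bins and lean across them. Stand the one with the green cap upright on the floor of its own bin, without lifting it out of the bin, and let go of it; leave the red-capped bottle leaning as it is.

Things in the scene. Friction and masses are not known exactly. Their poses are not given: they have to be found in the camera images.
- green_bottle_mid (a point): Centre (half-way up, on the axis) of the bottle to stand up: closed, round, flat-footed, 42 mm diameter all the way up, 235 mm tall, 0.2 kg, white, green band, 59 mm tall green cap. z runs along it from foot to cap. It leans 37 deg towards the robot, foot jammed at the bin's +x wall, resting on the -x wall's rim some 190 mm up its axis; the last 45 mm of the cap are clear beyond the rim.
- green_bin: Deep narrow grey open bin, fixed to the table, holding the green-capped bottle. Outside 152 mm (its x) by 92 mm (its y), 146 mm high; walls and floor 6 mm thick, so inside 140 x 80 mm, 140 mm deep. Origin at the centre of its underside, on the table (inner floor 6 mm above); z up, x roughly away from the robot. Place (left or right) and yaw vary.
- red_bottle_mid (a point): Centre (half-way up) of the other bottle, of the same shape and size but with a red band and red cap, leaning in the same way in an identical bin on the other side. To be left alone.
Mind the look-alikes: they are no part of the job. What is shaped like the part that bears green_bottle_mid but blue or purple is not meant.

How it is judged (in metres and radians):
At the end, for the whole second after the job is handed in: The green-capped bottle stands cap up within 10 degrees of vertical inside its own bin, its foot on the bin's floor (centre within about 13 mm of its standing height), and the red-capped bottle is within 30 mm of where it began; all this stays so for the second after the end (angle between green_bottle_mid's own z axis and vertical below 0.175 rad and z of green_bottle_mid in the frame of green_bin between 0.11 and 0.137 m and x of green_bottle_mid in the frame of green_bin between -0.07 and 0.07 m and y of green_bottle_mid in the frame of green_bin between -0.04 and 0.04 m and distance of red_bottle_mid from where it was at the start of the episode below 0.03 m); the robot touches nothing.
It fails at once if the green-capped bottle is lifted out of its bin (its centre more than 255 mm above the bin's underside, the foot then clearing the walls) (z of green_bottle_mid in the frame of green_bin above 0.255 m).
It fails at once if the red-capped bottle is moved by more than 30 mm (distance of red_bottle_mid from where it was at the start of the episode above 0.03 m).
It also fails if it takes over 35 s, if anything falls off the work surface, if the arm or the gripper's body presses on something with over 40 N, if the wrist force passes 120 N, or if a joint passes its speed limit or range.

## Working session

There is one attempt and no reset: what is moved stays moved. The work goes in short steps, each a Python script; the robot and the scene stay as the last script left them, time stands still between calls to the robot, and variables do not carry over. Pictures are saved under pics/ and viewed, and the job is handed in when it is done.

```bash
mkdir -p pics; python3 - <<'E'
from plant import env, effector, imaging, workorder, readout
import cv2,numpy as np
for n in("scene","top"):
    p,d=imaging.snapshot(n); np.savez(f"{n}0.npz",p=p,d=d)
    cv2.imwrite(f"pics/{n}0.png",p[:,:,::-1])
    print(n,imaging.camera_info(n))
print(readout.current_clock(),readout.current_orientation(),readout.current_width())
E
```

```text
scene {'K': array([[517.77198882,   0.        , 278.6689455 ],
       [  0.        , 517.77198882, 203.10397066],
       [  0.        ,   0.        ,   1.        ]]), 'origin': array([ 897.11606925, -346.00230512, 1015.09107393]), 'orientation': array([[ 0.61234623, -0.68753632,  0.39028951],
       [ 0.79057181,  0.52919282, -0.30814146],
       [ 0.00532004,  0.49724115,  0.86759607]])}
top {'K': array([[520.30890891,   0.        , 276.90718727],
       [  0.        , 520.30890891, 205.25310367],
       [  0.        ,   0.        ,   1.        ]]), 'origin': array([ 401.01564743,    3.06971585, 1076.45138355]), 'orientation': array([[ 0.00646741,  0.9963792 , -0.08477415],
       [-0.99990148,  0.0074998 ,  0.0118654 ],
       [ 0.01245823,  0.08468906,  0.99632954]])}
0.1 [[ 9.68212433e-01 -6.43836126e-04  2.50128506e-01]
 [-2.50129268e-01 -1.76157937e-03  9.68210848e-01]
 [-1.82747905e-04 -9.99998241e-01 -1.86662531e-03]] 94.98360236159624
```

View pics/scene0.png

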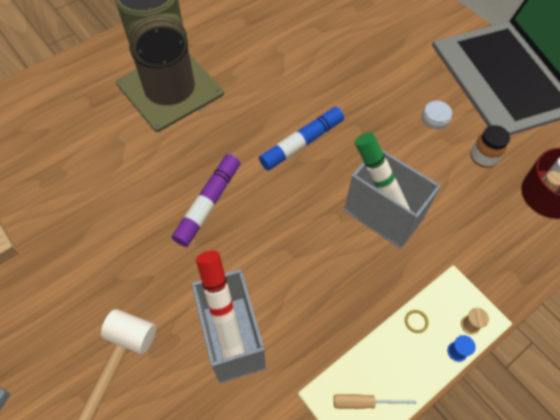

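View pics/top0.png

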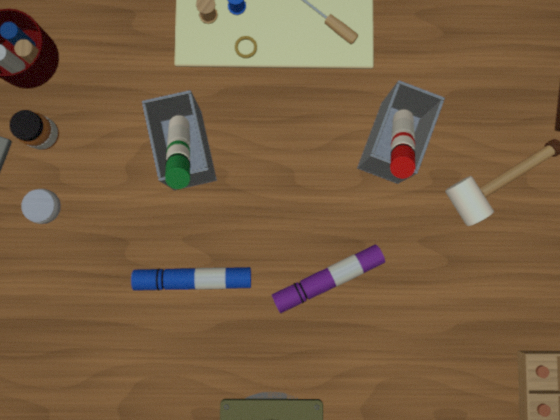

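Candidates for the target: green-capped bottle at top (178,160) / scene (370,150). Look-alikes are red-capped at top (403,150), purple at top (330,280) and blue at top (192,279), both lying on the table. I choose the green-capped one in the left (+y) bin. Next I crop and measure it.

```bash
cat > h.py <<'E'
import numpy as np,cv2
from plant import env, effector, imaging, workorder, readout
def cloud(n,d):
    c=imaging.camera_info(n);K=c["K"];v,u=np.mgrid[:420,:560]
    P=np.stack([(u-K[0,2])/K[0,0]*d,-(v-K[1,2])/K[1,1]*d,-d],-1)
    return P@c["orientation"].T+c["origin"]
E
python3 - <<'E'
from h import *
from scipy.optimize import least_squares
caps={};bot=[];rim=[]
for n in("top","scene"):
    z=np.load(n+"0.npz");p,d=z["p"],z["d"];W=cloud(n,d)
    x0,y0=(120,70) if n=="top" else (320,110)
    cv2.imwrite(f"pics/crop_{n}.png",cv2.resize(p[y0:y0+150,x0:x0+150,::-1],None,fx=3.5,fy=3.5))
    roi=np.zeros(d.shape,bool);roi[y0:y0+150,x0:x0+150]=1;roi&=d>0
    P=p.astype(int);g=roi&(P[...,1]>P[...,0]+30)&(P[...,1]>P[...,2]+20)
    w=roi&(P.min(-1)>120)&(P.max(-1)-P.min(-1)<50)
    g=cv2.erode(g.astype(np.uint8),np.ones((3,3)))>0
    w=cv2.erode(w.astype(np.uint8),np.ones((3,3)))>0
    print(n,g.sum(),w.sum(),np.round(np.percentile(W[g],[2,50,98],axis=0)),np.round(np.percentile(W[w],[2,50,98],axis=0)) )
    bot.append(W[g|w])
    r=roi&(abs(W[...,2]-146)<4)&(P.max(-1)-P.min(-1)<25)&(P.max(-1)<150)
    if n=="top":rim.append(W[r])
for nm,B in(("top",bot[0]),("scene",bot[1]),("both",np.vstack(bot))):
    # cylinder fit: point at z=150, direction
    def f(q):
        o=np.array([q[0],q[1],150]);a=np.array([q[2],q[3],1]);a/=np.linalg.norm(a)
        return np.linalg.norm(np.cross(B-o,a),axis=1)-21
    m=np.median(B,0)
    s=least_squares(f,[m[0]-30,m[1],-.75,0],loss="soft_l1",f_scale=2)
    a=np.array([s.x[2],s.x[3],1]);a/=np.linalg.norm(a);t=(B-[s.x[0],s.x[1],150])@a
    top=np.array([s.x[0],s.x[1],150])+a*np.percentile(t,99.5)
    print(nm,s.x,"tilt",np.degrees(np.arccos(a[2])),"az",np.degrees(np.arctan2(-a[1],-a[0])),"cap end",top,"foot",top-235*a,"rms",np.sqrt(np.median(f(s.x)**2)))
for R in rim:
    print(len(R),cv2.minAreaRect(R[:,:2].astype(np.float32)))
E
```

```text
top 597 255 [[507. 145. 182.]
 [529. 162. 205.]
 [560. 179. 216.]] [[572. 171.  41.]
 [624. 190.  95.]
 [664. 205. 165.]]
scene 539 799 [[513. 144. 133.]
 [544. 159. 198.]
 [595. 176. 216.]] [[476. 149.  22.]
 [579. 185. 102.]
 [642. 486. 164.]]
top [ 5.59101256e+02  1.71272108e+02 -7.49342975e-01 -1.75678413e-01] tilt 37.58406952187338 az 13.19431819857204 cap end [516.5700354  161.3009494  206.75801594] foot [656.11862312 194.01717571  20.53009053] rms 0.9409640923814623
scene [554.76275262 201.79997564   0.55545043  -2.45801382] tilt 68.35549857188474 az 102.73356068747694 cap end [568.85408004 139.44215607 175.36918993] foot [520.70822012 352.50021342  88.69023995] rms 12.455144518150748
both [ 5.48885827e+02  2.06392412e+02  2.58408012e-01 -1.81603207e+00] tilt 61.402559587255325 az 98.09840355116638 cap end [558.70772825 137.36635244 188.00927364] foot [529.64112444 341.63975791  75.52590438] rms 18.43777614017095
778 ((606.8216552734375, 179.00982666015625), (152.38616943359375, 91.69783782958984), 13.35088062286377)
```

```bash
python3 - <<'E'
from h import *
a=cv2.imread("pics/crop_top.png");b=cv2.imread("pics/crop_scene.png")
cv2.imwrite("pics/crops.png",cv2.resize(np.hstack([a,b]),(800,400)))
from scipy.optimize import least_squares
z=np.load("scene0.npz");p,d=z["p"].astype(int),z["d"];W=cloud("scene",d)
k=(p[...,1]>p[...,0]+30)&(p[...,1]>p[...,2]+20)|((p.min(-1)>120)&(p.max(-1)-p.min(-1)<50))
k=cv2.erode(k.astype(np.uint8),np.ones((3,3)))>0
k&=(abs(W[...,0]-585)<85)&(abs(W[...,1]-179)<45)&(W[...,2]>30)
B=W[k]
def f(q):
    o=np.array([q[0],q[1],150]);a=np.array([q[2],q[3],1]);a/=np.linalg.norm(a)
    return np.linalg.norm(np.cross(B-o,a),axis=1)-21
s=least_squares(f,[559,171,-.75,-.176],loss="soft_l1",f_scale=2)
a=np.array([s.x[2],s.x[3],1]);a/=np.linalg.norm(a);t=(B-[s.x[0],s.x[1],150])@a
top=np.array([s.x[0],s.x[1],150])+a*np.percentile(t,99.5)
print(s.x,top,top-235*a,np.degrees(np.arccos(a[2])),np.median(abs(f(s.x))))
E
```

```text
[ 5.59178018e+02  1.70996246e+02 -7.54511656e-01 -1.67810972e-01] [516.81733623 161.57480457 206.14317675] [657.10529678 192.7762562   20.2110452 ] 37.702152375129565 1.077171851560955
```

View pics/crops.png

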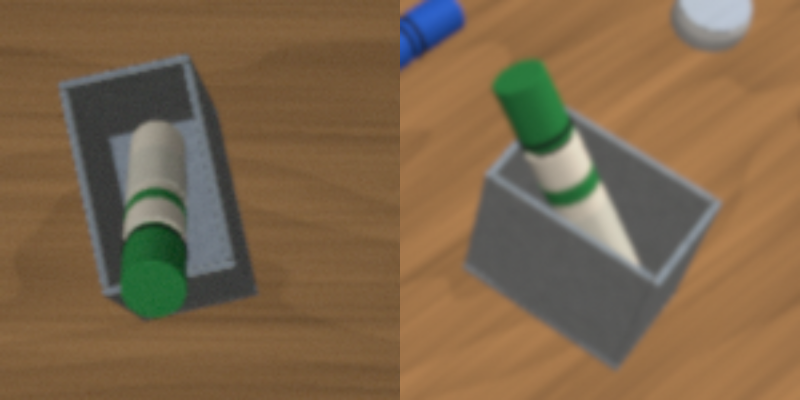

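```bash
cat >> h.py <<'E'
psi=np.radians(13.3);ux=np.array([np.cos(psi),np.sin(psi),0]);uy=np.array([-np.sin(psi),np.cos(psi),0]);uz=np.array([0,0,1.])
C=np.array([606.8,179.0,0])
def ax(th): return -np.sin(th)*ux+np.cos(th)*uz
def rot(th,sg=1):
    y=-ax(th);z=sg*uy
    return np.column_stack([np.cross(y,z),y,z])
E
python3 - <<'E'
from h import *
th=np.radians(37.3)
foot0=C+53*ux+3*uy+18.8*uz
print("foot model",foot0,"cap model",foot0+235*ax(th))
for sg in(1,-1):
    for t,f,zf,s in((th,53,19,322),(th,53,19,212),(th/2,32,25,212),(0,12,16,212),(0,12,6,212),(0,12,6,322)):
        p=C+f*ux+3*uy+zf*uz+s*ax(t)
        q=env.ik(p,rot(t,sg));print(sg,np.round(p),None if q is None else np.round(q,2))
E
```

```text
foot model [657.68833105 194.11217269  18.8       ] cap model [519.1005806  161.35141672 205.736268  ]
1 [468. 149. 275.] [ 0.18 -0.7   2.32  0.04  0.87 -1.64]
1 [533. 165. 188.] [ 0.19 -0.42  2.3   0.04  0.61 -1.64]
1 [571. 174. 226.] [ 0.2  -0.18  1.98  0.01  1.02 -1.61]
1 [618. 185. 228.] [ 0.21  0.11  1.66 -0.    1.37 -1.6 ]
1 [618. 185. 218.] [ 0.21  0.12  1.67 -0.    1.35 -1.6 ]
1 [618. 185. 328.] [ 0.21  0.07  1.54 -0.    1.53 -1.6 ]
-1 [468. 149. 275.] [ 0.18 -0.7   2.32  0.04  0.87  1.51]
-1 [533. 165. 188.] [ 0.19 -0.42  2.3   0.04  0.61  1.5 ]
-1 [571. 174. 226.] [ 0.2  -0.18  1.98  0.01  1.02  1.53]
-1 [618. 185. 228.] [0.21 0.11 1.66 0.   1.37 1.55]
-1 [618. 185. 218.] [0.21 0.12 1.67 0.   1.35 1.55]
-1 [618. 185. 328.] [0.21 0.07 1.54 0.   1.53 1.55]
```

Both views and the geometric model agree to within about 3 mm, and every IK pose is reachable. Moving in to grasp.

```bash
python3 - <<'E'
from h import *
th=np.radians(37.5); F=np.array([657,193.5,19.5])
env.movep(F+312*ax(th),rot(th))
env.move_l(F+212*ax(th),rate=100)
print(readout.current_clock(),readout.current_force(),readout.current_tcp_pos()-(F+212*ax(th)))
p,d=imaging.snapshot("scene");cv2.imwrite("pics/pre.png",p[:,:,::-1])
effector.command_gripper(36)
env.hold(.2)
print(readout.current_clock(),readout.current_force(),readout.current_moment(),readout.current_width())
p,d=imaging.snapshot("scene");cv2.imwrite("pics/grip.png",p[:,:,::-1])
E
```

```text
3.3 [-0.2862804  0.6199511 -0.0690184] [0.18158535 0.07925383 0.64780549]
4.4417 [ 0.29685669 -0.03486926 -0.34641064] [-0.18218497  0.37368022 -0.09994264] 41.4023713084103
```

View pics/grip.png

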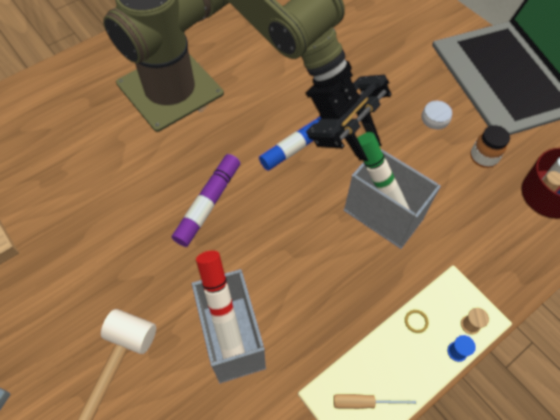

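The picture shows the jaws on the green cap at about (368,145), width 41.4 mm, with low force. Now tilting it upright.

```bash
python3 - <<'E'
from h import *
th0=np.radians(37.5); F=np.array([657,193.5,19.5])
F1=C+12*ux+1*uy+18*uz
env.move_l(F+8*ax(th0)+212*ax(th0),rate=60)
print(readout.current_force())
A=F+8*ax(th0)
for k in np.linspace(0,1,8)[1:]:
    t=th0*(1-k)
    env.move_l(A+(F1-A)*k+212*ax(t),rate=60,rot=rot(t))
    print(round(k,2),readout.current_clock(),np.round(readout.current_force(),1),np.round(readout.current_moment(),2),readout.current_width())
for n in("top","scene"):
    p,d=imaging.snapshot(n);cv2.imwrite(f"pics/up_{n}.png",p[:,:,::-1]);np.savez(n+"1.npz",p=p,d=d)
E
```

```text
[ 0.89243439  0.25249032 -1.16402322]
0.14 5.175 [-0.2 -0.2 -2.4] [-0.12  0.68  0.02] 41.657463536399064
0.29 5.575 [-0.4  0.6 -2.9] [-0.13  0.63 -0.  ] 41.39096028816429
0.43 5.975 [ 0.4 -0.2 -2.5] [-0.09  0.47  0.02] 41.372278910245704
0.57 6.3667 [-1.2 -0.5 -2.8] [-0.12  0.37 -0.06] 41.30333489673382
0.71 6.7583 [-0.6  0.1 -1.3] [-0.02  0.3   0.05] 41.399927367308905
0.86 7.15 [ 0.4 -0.5 -2.8] [-0.02  0.18  0.01] 41.5460186925797
1.0 7.55 [ 1.2 -0.9 -2.8] [0.05 0.01 0.02] 41.64194575862995
```

View pics/up_scene.png

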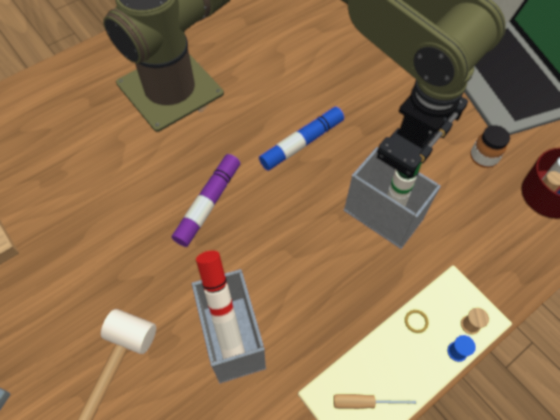

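The bottle hangs near vertical in the bin at (405,185), and about 2.5 N shows its weight is carried freely. Lowering until it touches the floor.

```bash
python3 - <<'E'
from h import *
P=np.array(readout.current_tcp_pos());R=rot(0)
for i in range(14):
    P=P-[0,0,1.5]
    env.move_l(P,rate=25); env.hold(.05)
    f=np.mean([readout.current_force() for _ in range(3)],0)
    print(i,round(readout.current_tcp_pos()[2],1),np.round(f,1))
    if f[2]>3: break
print(readout.current_moment(),readout.current_clock())
for n in("scene",):
    p,d=imaging.snapshot(n);cv2.imwrite(f"pics/down_{n}.png",p[150:230,340:450,::-1].repeat(5,0).repeat(5,1))
E
```

```text
0 228.2 [ 0.3 -0.1 -1.9]
1 226.6 [ 0.  -0.2 -1.4]
2 225.1 [ 1.1  0.8 -0.4]
3 223.6 [-0.2 -1.  -2.9]
4 222.2 [ 0.   0.8 -1.3]
5 220.7 [ 0.8  0.5 -2.6]
6 220.1 [ 0.1 -0.3  1.7]
7 220.0 [ 0.4 -0.2  6.1]
[ 0.02074683  0.30192962 -0.03321966] 10.05
```

View pics/down_scene.png

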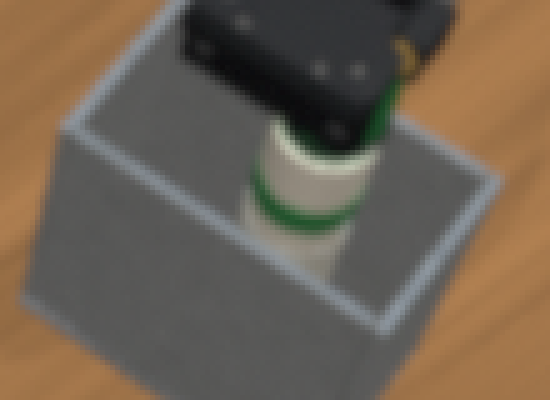

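```bash
python3 - <<'E'
from h import *
P=np.array(readout.current_tcp_pos())
effector.command_gripper(46);env.hold(.3)
effector.command_gripper(75)
print(readout.current_force(),readout.current_width())
env.move_l(P+[0,0,120],rate=80)
env.move_l(P+[-220,0,130],rate=200)
env.hold(.3)
print(readout.current_clock(),readout.current_force())
for n in("top","scene"):
    p,d=imaging.snapshot(n);cv2.imwrite(f"pics/end_{n}.png",p[:,:,::-1]);np.savez(n+"2.npz",p=p,d=d)
E
```

```text
[ 0.63418125 -0.36763599  0.11527628] 74.9369940491479
14.6917 [-0.2934735  -0.26615561  0.29317964]
```

View pics/end_scene.png

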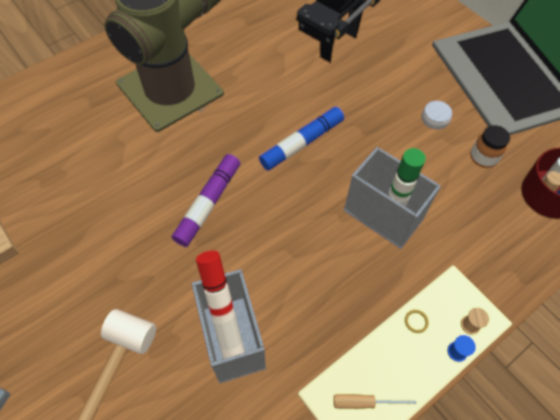

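View pics/end_top.png

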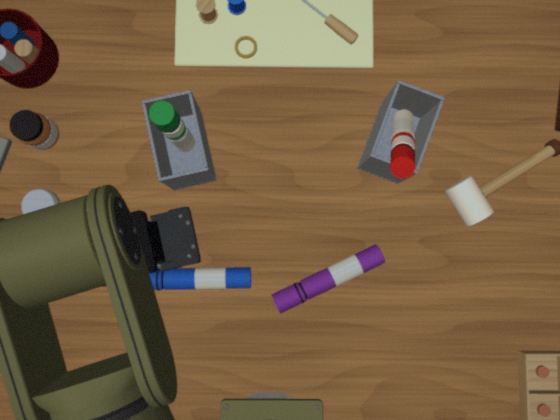

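```bash
python3 - <<'E'
from h import *
for n in("scene","top"):
    z=np.load(n+"2.npz");p,d=z["p"].astype(int),z["d"];W=cloud(n,d)
    k=(p[...,1]>p[...,0]+30)&(p[...,1]>p[...,2]+20)&(abs(W[...,0]-610)<80)&(abs(W[...,1]-179)<60)&(W[...,2]>150)
    if k.sum()<20: print(n,"few",k.sum());continue
    B=W[k];T=B[B[:,2]>np.percentile(B[:,2],95)-5]
    m=T.mean(0);print(n,k.sum(),"cap top",np.round(m,1),"bin xy",np.round([(m-C)@ux,(m-C)@uy],1))
    z0=np.load(n+"0.npz");dd=abs(z0["d"]-d)
    r0=(p[...,0]>p[...,1]+80)&(abs(W[...,1]+230)<80)&(W[...,2]>100)
    print("red depth change median",np.median(dd[r0]),r0.sum())
E
```

```text
scene 624 cap top [623.1 182.  240.9] bin xy [16.5 -0.9]
red depth change median 1.5170593 974
top 665 cap top [622.  183.2 240.9] bin xy [15.7  0.6]
red depth change median 1.5343933 692
```

The cap top reads 240.9 mm (expected 241), the cap is at (16, 0) mm in the bin frame, and the arm is clear. Handing in.

```bash
python3 - <<'E'
from plant import workorder,readout
print(workorder.hand_in(),readout.current_clock())
E
```

```text
the job is handed in; nothing more can be done
the job is handed in; nothing more can be done
```

I stood the green-capped bottle upright on the floor of its own bin, let go of it, backed the arm away and handed the job in at about 15 s. I gripped it end-on by the cap, lifted it 8 mm along its axis, tilted it upright inside the bin, and lowered it until I felt the floor.

- **Green bottle:** both cameras put the cap top at z = 240.9 mm, against 241 mm expected for a bottle standing flat. The cap is about 16 mm from the bin's centre in x and 0–1 mm in y. I did not fit the tilt angle separately; I take it as upright from that height and the pictures.
- **Red bottle:** it looks unmoved, and its depth changed by about 1.5 mm, which I take as camera noise.
- **Forces:** readings stayed at or below about 6 N, and no check failed or disagreed. My first scene-camera fit of the bottle was thrown off by a white jar lid. I refitted it without the lid before moving.

The hand-in gave no verdict.

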